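Take apart the pile on the paint bench

ROBOT

A 7-joint arm with a two-finger parallel gripper is mounted at the origin on a cart in front of the work surface, level with it; the furniture and walls round the work are solid. World frame = base frame: x ahead of the robot, y to its left, z up, the work surface at z = 0. Lengths are in m, angles in rad, forces in N, time in s.
With the tool pointing down it reaches from about 0.425 to 0.925 m from the base axis. Payload 6.8 kg.
Tool frame: the origin (TCP) lies midway between the tips of the shut fingers; the grasp point (between the pads) lies 19 mm behind it; z points along the fingers, y is the line along which they close (so a half turn about z gives the same grasp; the last joint's range is limited). The gripper opens to 85 mm and grips with 20 to 120 N. Pads are 22 mm wide; open, the fingers measure 114 mm over their backs; the gripper's body (76 mm by 85 mm) begins 54 mm behind the grasp point. The pads swing forward as they close: fully open they stand 13 mm farther back than shut.
Start: joints at [1.184, 0.477, 0.022, 1.555, -0.011, 1.109, -0.083], TCP at [0.186, -0.649, 0.231] pointing down, gripper open.
Joint ranges: [-2.96, 2.96], [-0.34, 2.1], [-1.41, 1.46], [0.24, 2.44], [-1.37, 4.51], [0.17, 1.92], [-2.96, 2.96]. Speed limits (rad/s): [2.39, 2.39, 3.14, 3.14, 3.14, 3.14, 3.14].

INTERFACE

Orientations are given as a unit quaternion [w, x, y, z].
In Python, from station import * gives the robot as it stands.
- The arm moves only by the tool send_rows, never from a script. Its argument "targets" is a list of rows, each a list of 6 numbers: the shift along the world's x, y, z as a fraction of full scale, then the turn, a rotation vector about the world's x, y, z as a fraction of full scale. In form: [[tx, ty, tz, rx, ry, rz], ...]. A call has 1 to 20 rows; each row is the pose to reach, as a shift and turn from the pose commanded when the call began, turning the shorter way round; what a row does not reach only later rows make up. Full scale, the value 1, is 0.25 m for a shift and pi rad for a turn. A row lasts 1/10 s, in which the tool goes at most 50 mm and 8.59 degrees, less where a joint would pass 70% of its speed; a pose out of reach is approached as far as the arm can. A call with a number of a shift or a turn outside -1 to 1 is refused whole. A call with a gripper value outside its range is refused whole. "fingers" is the opening, from -1 (shut) to 1 (fully open), set as the call begins (left out, the last holds). The fingers move at their own pace and stop on an object; "force" is the grip in N (left out, the last holds). Time passes only in rows, so rows that repeat a pose let the fingers close. It gives the time, the measured TCP pose, the force, the opening and the grip force at its end, in the units of the state.
- observe(): the state, without advancing time (a new reading comes with each control period).
- capture(name): name is "scene" or "top" or "wrist"; returns a dict with "frame" (384x512x3 uint8, red, green, blue), "z_map" (384x512 float32, m along the optical axis (not along the pixel's ray), 0 where there is no reading), "vfov" (degrees; the focal length in pixels is half the picture's height over the tangent of half this angle, whatever the lens; pixels are square), "cx", "cy" (the principal point, pixels), "pose" (4x4, takes a point from camera to world coordinates). Camera axes: x right, y down, z forward; pixel columns grow to the right and rows downward; lengths in m; the calibration is good to about 2 mm. A picture is of the moment at which its call begins.
- job_done(): hands the job in; it is judged then, once.
The state is a dict: "time": time; "joints": joint angles; "joint_vel": joint speeds; "tau": joint torques, N m; "position": TCP position; "eef_rot": TCP orientation; "ft_force": force on the tool from outside, world axes, zero at the start; "ft_torque": the same for the moment, N m; "grip_width": opening from 0.0 (shut) to 1.0 (fully open); "finger_force": force on a finger pad.
Only numpy, scipy, OpenCV 4.12 (cv2) and the standard library are available. Lean on these libraries where they do the work, as an engineer would, in place of code of your own. Each camera call takes 0.05 s, during which the arm holds its last target. There are 200 camera calls.

TASK

Clear the pile on the bench from the top down, one thing at a time: lay the marker pen in the two notches of the pen rest, then the tin lid, painted side still up, centred on the four pins of the lid stand, then the film gauge, display still up, lengthwise on the raised dock between its end lips, and last the sanding block flat inside the low-lipped tray, right side up. Let each thing go and leave it lying still in its holder before you take the next, and do not disturb the masking-tape roll or the small paint tin standing beside the work.

Things in the scene. Friction and masses are not known exactly. Their poses are not given: they have to be found in the camera images.
- pen: black marker pen with a pale ring, topmost in the pile, lying flat; 18 mm wide (x), 138 mm long (y), 18 mm high, 20 g. Origin: centre of its underside. Either end may point either way. It touches as a box (flat sides and underside), so it does not roll.
- tin_lid: round press-in tin lid, 60 mm across, 9 mm high, dried paint on its upper face, 30 g; second in the pile, under the pen. Origin: centre of its underside, z up. It touches as a solid disc: grip it across its rim, one finger on either side.
- gauge: dark hand-held film gauge with a display and an amber band, about 126 mm long (x), 58 mm wide (y), 26 mm high, 140 g; third in the pile, under the lid, lying crosswise on the sanding block (its x along the block's x). Origin: middle of its underside (its centre of mass lies 6 mm toward -x). Grip it across its 58 mm width.
- sanding_block: blue-grey sanding block, 64 mm wide (x; 62 mm above its 4 mm sole), 118 mm long (y), 30 mm high, 120 g; bottom of the pile, on the bench. Origin: centre of its underside. Grip it across its width. Above the bench, the tops in the pile are: block 30 mm, gauge 56, lid 65, pen 83.
- pen_rest: grey plastic pen rest fixed to the bench: base strip 50 mm (x) by 100 mm (y), 5 mm thick, with two upright saddles 10 mm thick at y = +-40 mm. Each has a notch open at the top, 29 mm wide, floor 18 mm and cheek tops 30 mm above the bench; the pen lies in both notches along y. Origin: centre of its underside. Between the saddles fingers have free room.
- lid_stand: white round lid stand fixed to the bench: foot 72 mm across, 7 mm high, with four 9 mm pins on a 40 mm circle, flat tops 25 mm above the bench, on which the lid lies. Origin: centre of its underside.
- gauge_dock: bare aluminium gauge dock fixed to the bench: foot plate 110 x 70 x 5 mm, on it a raised deck along x, 40 mm wide (y), with two black rubber strips, 20 mm above the bench, on which the gauge lies; at each end an upright lip 29 mm above the bench, 150 mm clear between the lips. The gauge may point either way. Origin: centre of its underside.
- block_tray: flat steel tray fixed to the bench, with a low lip all round: outside 86 mm (x) by 140 mm (y), pocket 80 x 134 mm, floor 4 mm and lip 10 mm above the bench. The block lies in it with its length along y, either way round. Origin: centre of its underside.
- small_tin: loose small round paint tin, 74 mm across, 62 mm high, near the work; leave it alone. Origin: centre of its underside.
- tape_roll: loose roll of tan masking tape lying flat, 104 mm across, 24 mm high, near the work; leave it alone. Origin: centre of its underside.

How it is judged:
On the way, in this order (a step that is already met when the one before it is completed fails the run):
1. the pen lies in both notches of the pen rest, released (horizontal distance between pen and pen_rest below 0.015 m and z of pen in the frame of pen_rest between 0.015 and 0.0215 m and angle between the y axis of pen and the y axis of pen_rest, either way round below 0.2 rad and contact force between pen and the fingers below 0.2 N), for 0.2 s.
2. then the lid lies on the lid stand, released (horizontal distance between tin_lid and lid_stand below 0.01 m and z of tin_lid in the frame of lid_stand between 0.022 and 0.028 m and angle between tin_lid's own z axis and vertical below 0.1 rad and contact force between tin_lid and the fingers below 0.2 N), for 0.2 s.
3. then the gauge lies on the dock, released (horizontal distance between gauge and gauge_dock below 0.012 m and z of gauge in the frame of gauge_dock between 0.017 and 0.023 m and angle between the x axis of gauge and the x axis of gauge_dock, either way round below 0.15 rad and angle between gauge's own z axis and vertical below 0.1 rad and contact force between gauge and the fingers below 0.2 N), for 0.2 s.
4. then the sanding block lies in the tray, released (horizontal distance between sanding_block and block_tray below 0.015 m and z of sanding_block in the frame of block_tray between 0.002 and 0.007 m and angle between sanding_block's own z axis and vertical below 0.1 rad and angle between the y axis of sanding_block and the y axis of block_tray, either way round below 0.2 rad and contact force between sanding_block and the fingers below 0.2 N), for 0.2 s.
At the end, for the whole second after the job is handed in: Pen in both notches (within 15 mm, 0.2 rad), lid level, painted side up, on the pins (10 mm), gauge level, display up, on the dock (12 mm, 0.15 rad), block flat, right side up, in the tray (15 mm, 0.2 rad); all at rest; tape roll and small tin never moved over 15 mm (horizontal distance between pen and pen_rest below 0.015 m and z of pen in the frame of pen_rest between 0.015 and 0.0215 m and angle between the y axis of pen and the y axis of pen_rest, either way round below 0.2 rad and horizontal distance between tin_lid and lid_stand below 0.01 m and z of tin_lid in the frame of lid_stand between 0.022 and 0.028 m and angle between each of tin_lid, gauge, sanding_block's own z axis and vertical below 0.1 rad and horizontal distance between gauge and gauge_dock below 0.012 m and z of gauge in the frame of gauge_dock between 0.017 and 0.023 m and angle between the x axis of gauge and the x axis of gauge_dock, either way round below 0.15 rad and horizontal distance between sanding_block and block_tray below 0.015 m and z of sanding_block in the frame of block_tray between 0.002 and 0.007 m and angle between the y axis of sanding_block and the y axis of block_tray, either way round below 0.2 rad and linear speed of each of pen, tin_lid, gauge, sanding_block below 0.02 m/s); the robot touches nothing.
It fails at once if the small tin is disturbed (moved over 15 mm) (distance of small_tin from where it was at the start of the episode above 0.015 m).
It fails at once if the tape roll is disturbed (moved over 15 mm) (distance of tape_roll from where it was at the start of the episode above 0.015 m).
It also fails if it takes over 109 s, if anything falls off the work surface, if the arm or the gripper's body presses on something with over 40 N, if the wrist force passes 120 N, or if a joint passes its speed limit or range.

## Working session

There is one attempt and no reset: what is moved stays moved. The work goes in short steps, Python scripts to look and compute and a tool call to move; the robot and the scene stay as the last step left them, time stands still between calls to the robot, and variables do not carry over. Pictures are saved under pics/ and viewed, at most 17 in all, crops included, and the job is handed in when it is done.

Besides the shell and the picture viewer there is one more tool, called after ">>>" as a command line: name --pt "numbers of a row" for each row, then --argument value for the rest. send_rows: Moves the arm, as the interface text tells. Its arguments: {"type":"object","properties":{"targets":{"type":"array","items":{"type":"array","items":{"type":"number"}}},"fingers":{"type":"number"},"force":{"type":"number"}},"required":["targets"]}

```bash
mkdir -p pics; ls
cat > h.py <<'E'
from station import *
import numpy as np, cv2
def cloud(c):
    z=c["z_map"];h,w=z.shape;f=h/2/np.tan(np.radians(c["vfov"])/2)
    u,v=np.meshgrid(np.arange(w),np.arange(h))
    P=np.stack([(u-c["cx"])/f*z,(v-c["cy"])/f*z,z],-1)
    T=np.array(c["pose"]);return P@T[:3,:3].T+T[:3,3]
def save(c,n,s=1): cv2.imwrite("pics/"+n,cv2.resize(cv2.cvtColor(c["frame"],cv2.COLOR_RGB2BGR),None,fx=s,fy=s))
def load(n): return dict(np.load(n))
E
python3 - <<'E'
from h import *
print(observe())
for n in("scene","top"):
    c=capture(n);save(c,n+"0.png",1.5);np.savez(n+"0.npz",**c);print(n,c["vfov"],c["cx"],c["cy"],np.round(c["pose"],3).tolist())
    print((c["z_map"]>0).mean())
E
```

```text
pics
{'time': 0.0, 'joints': array([ 1.18393461,  0.47780591,  0.02235898,  1.5564418 , -0.01149505,
        1.10932713, -0.08306049]), 'joint_vel': array([-3.60925744e-04,  1.23916087e-03, -3.55643110e-04, -5.08678861e-04,
        3.13810670e-05,  3.25755258e-04, -3.93467183e-04]), 'tau': array([-3.41715540e-04, -5.96451902e+01,  1.60803560e+00, -2.81198859e+01,
        1.25677296e-02,  9.32341442e-03, -2.07666908e-06]), 'position': array([ 0.18554497, -0.64837758,  0.23032629]), 'eef_rot': array([-9.04286982e-04,  9.90298560e-01,  1.38952879e-01, -2.03322014e-04]), 'ft_force': array([-0.17562078,  0.15617927, -0.39957677]), 'ft_torque': array([-0.00053441, -0.01820065, -0.01757019]), 'finger_force': 0.0, 'grip_width': 0.9992013404618029}
scene 48.94478477867227 261.15231700173035 191.50965521322846 [[-0.679, -0.356, 0.643, -0.252], [-0.734, 0.299, -0.609, 0.749], [0.025, -0.885, -0.465, 0.641], [0.0, 0.0, 0.0, 1.0]]
0.9960581461588541
top 51.39190766812381 252.79296285440043 191.1250554807659 [[-0.009, -0.998, 0.069, 0.453], [-1.0, 0.008, -0.013, 0.031], [0.012, -0.069, -0.998, 1.345], [0.0, 0.0, 0.0, 1.0]]
0.9960581461588541
```

View pics/top0.png

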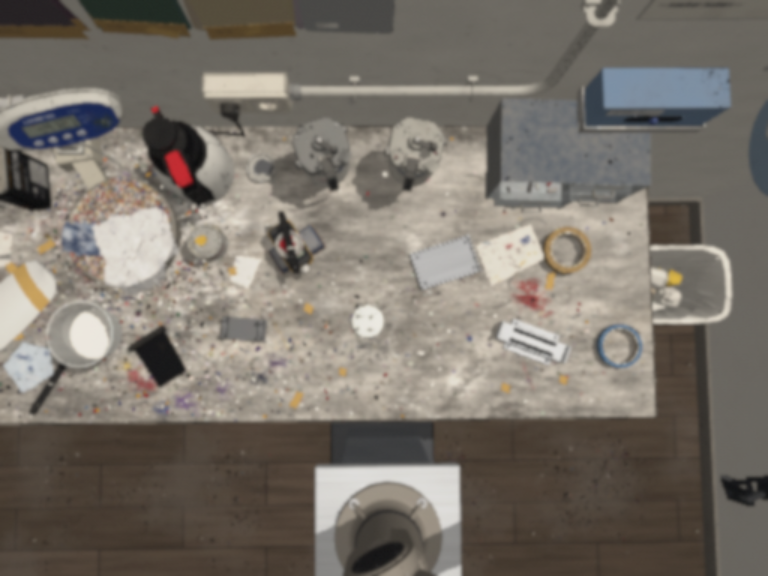

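View pics/scene0.png

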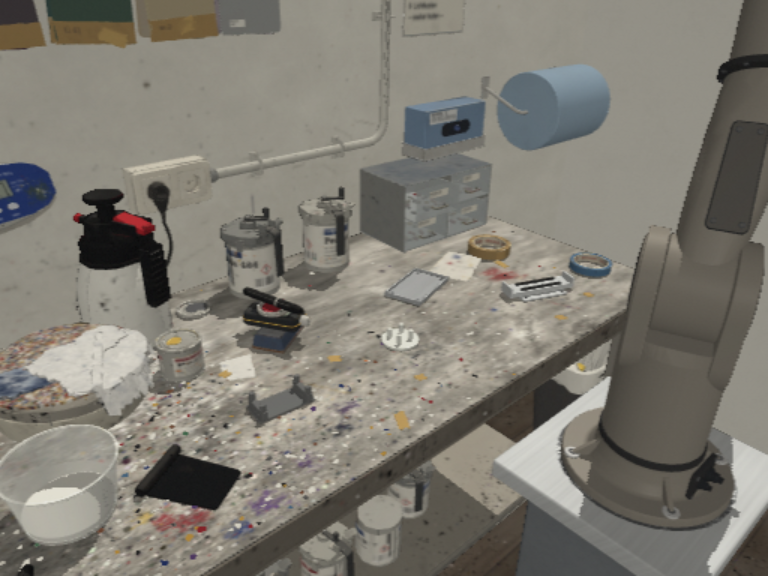

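The top view shows the following (1.5x pixels): pile (290,245), pen rest (243,329), lid stand (368,321), dock (532,341), tray (445,262), tape roll (567,250) and small tin (203,243). The scene view confirms the stack, with the pen topmost.

Run:
```python
from h import *
c=load("top0.npz");P=cloud(c)
def reg(n,u,v,r,lo,hi):
    u/=1.5;v/=1.5;r/=1.5
    m=np.zeros(P.shape[:2],bool);m[int(v-r):int(v+r),int(u-r):int(u+r)]=1
    m&=(P[...,2]>lo)&(P[...,2]<hi);q=P[m]
    (cx,cy),(a,b),t=cv2.minAreaRect((q[:,:2]*1000).astype(np.float32))
    print(n,m.sum(),"rect",np.round([cx,cy,a,b,t],1),"mean",np.round(q.mean(0)*1000,1),"zpct",np.round(np.percentile(q[:,2],[5,50,95])*1000,1))
print("bench z",[np.round(P[int(v/1.5),int(u/1.5)]*1000,1) for u,v in((340,380),(440,380),(250,380))])
reg("pen",290,245,45,.068,.1);reg("lid+",290,245,45,.058,.1);reg("gauge",290,245,45,.045,.06);reg("pile",290,245,45,.012,.1)
reg("rest",243,329,30,.012,.04);reg("stand",368,321,24,.016,.04);reg("standfoot",368,321,24,.004,.04);reg("dock",532,341,42,.012,.04)
reg("tray",445,262,45,.003,.03);reg("tape",567,250,30,.015,.04);reg("tin",203,243,24,.05,.08)
```

```text
bench z [array([340.2, 104.7,  -0.8]), array([ 338.3, -119.1,    3.3]), array([341.9, 305.5,  -4.8])]
pen 232 rect [637.6 213.2 134.7  43.2   4. ] mean [636.6 208.1  80.4] zpct [72.9 80.8 86.1]
lid+ 434 rect [636.5 209.4 130.8  58.7  33.9] mean [635.8 207.4  72. ] zpct [59.  73.2 85.2]
gauge 245 rect [627.6 204.8 123.5  57.5  31.6] mean [626.9 202.5  54.6] zpct [46.9 55.4 59.3]
pile 933 rect [633.7 205.6 120.  118.   67.1] mean [633.3 201.2  54.3] zpct [23.6 56.8 83.2]
rest 107 rect [455.6 318.1  89.8  46.8  84.7] mean [455.  318.4  21.1] zpct [13.7 19.2 32.8]
stand 23 rect [466.1  41.5  34.3  42.7  83.4] mean [467.5  40.2  23.6] zpct [17.3 24.3 27.3]
standfoot 365 rect [471.5  41.8 104.  103.8  89.6] mean [469.5  43.1   8.3] zpct [ 4.4  7.1 20.7]
dock 598 rect [ 415.1 -321.7  161.4   51.2   68.8] mean [ 419.5 -324.2   18.9] zpct [13.8 18.1 28. ]
tray 1306 rect [ 605.7 -132.2  200.9  201.2   89.4] mean [ 606.1 -135.4    5.8] zpct [ 3.2  5.1 10.8]
tape 419 rect [ 624.6 -406.7  101.6  103.3   25.2] mean [ 623.6 -405.5   23.9] zpct [18.3 24.  29.2]
tin 426 rect [645.8 401.   93.7  74.5  89.4] mean [644.7 391.   60.9] zpct [55.9 61.  65.8]
```

>>> send_rows --pt "0.2 0.2 0.1 0 0 0" --pt "0.4 0.4 0.2 0 0 0" --pt "0.6 0.6 0.3 0 0 0" --pt "0.92 0.96 0.48 0 0 0" --pt "0.92 0.96 0.48 0 0 0" --pt "0.92 0.96 0.48 0 0 0" --pt "0.92 0.96 0.48 0 0 0" --pt "0.92 0.96 0.48 0 0 0" --pt "0.92 0.96 0.48 0 0 0" --pt "0.92 0.96 0.48 0 0 0" --fingers 1 --force 40

```text
time: 1.1
position: [0.4144, -0.4099, 0.3505]
eef_rot: [-0.0, 0.99, 0.138, -0.001]
ft_force: [-0.1, 0.1, 0.1]
grip_width: 1.0
finger_force: 0.0
```

Run:
```python
from h import *
s=observe();print(s["time"],s["position"],s["eef_rot"],s["joints"])
c=capture("wrist");save(c,"w1.png",1.2);np.savez("w1.npz",**c);print(c["vfov"],c["cx"],c["cy"],np.round(c["pose"],3).tolist())
```

```text
1.1 [ 0.41435804 -0.40991391  0.35048041] [-2.13488597e-04  9.90422571e-01  1.38066673e-01 -8.24351042e-04] [ 0.75925756  0.24192822 -0.1067991   1.61958926  0.02755077  1.2829649
 -0.64609257]
63.38435296910194 255.45613689650256 188.09865048482982 [[0.273, -0.917, -0.29, 0.489], [-0.962, -0.261, -0.081, -0.388], [-0.001, 0.301, -0.954, 0.494], [0.0, 0.0, 0.0, 1.0]]
```

View pics/w1.png

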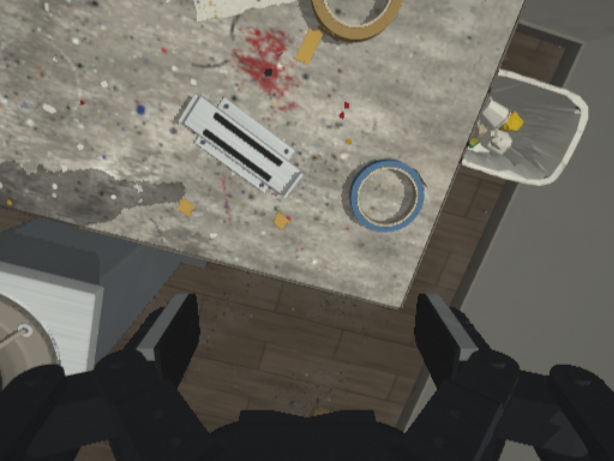

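Wrist view at 1.2x: the dock is centred near (243,147), with both black strips clear. The tape roll is at (357,5) and a blue roll is at (387,195).

>>> send_rows --pt "0.2 0.2 0 0 0 0" --pt "0.4 0.96 0 0 0 0" --pt "0.5 0.96 0 0 0 0" --pt "0.5 0.96 0 0 0 0" --pt "0.5 0.96 0 0 0 0" --pt "0.5 0.96 0 0 0 0" --pt "0.5 0.96 0 0 0 0" --pt "0.5 0.96 0 0 0 0"

```text
time: 1.95
position: [0.5401, -0.1707, 0.3506]
eef_rot: [0.0, 0.99, 0.138, -0.001]
ft_force: [-0.2, 0.1, 0.2]
grip_width: 0.998
finger_force: 0.0
```

Run:
```python
from h import *
s=observe();print(s["time"],s["position"],s["joints"])
c=capture("wrist");save(c,"w2.png",1.2);np.savez("w2.npz",**c)
```

```text
1.95 [ 0.54005411 -0.1706818   0.35056972] [ 0.41936837  0.22350368 -0.26957849  1.64749981  0.06245974  1.28037458
 -1.15569495]
```

>>> send_rows --pt "0 0.5 0 0 0 0" --pt "0 1 0 0 0 0" --pt "0 1 0 0 0 0" --pt "0 1 0 0 0 0" --pt "0 1 0 0 0 0" --pt "0 1 0 0 0 0"

```text
time: 2.6
position: [0.5399, 0.0871, 0.3515]
eef_rot: [-0.002, 0.99, 0.143, 0.0]
ft_force: [0.4, -0.3, 0.2]
grip_width: 1.001
finger_force: 0.0
```

>>> send_rows --pt "0.1 0.5 0 0 0 0" --pt "0.2 0.6 0 0 0 0" --pt "0.2 0.6 0 0 0 0" --pt "0.2 0.6 0 0 0 0" --pt "0.2 0.6 0 0 0 0" --pt "0.2 0.6 0 0 0 0"

```text
time: 3.2
position: [0.5915, 0.2279, 0.3508]
eef_rot: [0.001, 0.991, 0.137, -0.0]
ft_force: [-0.9, -0.5, 0.2]
grip_width: 1.002
finger_force: 0.0
```

Run:
```python
from h import *
s=observe();print(s["time"],s["position"],s["joints"])
c=capture("wrist");save(c,"w3.png",1.2);np.savez("w3.npz",**c)
```

```text
3.2 [0.59150223 0.22786469 0.35082999] [-0.11436982  0.36908253 -0.48204658  1.47743088  0.17410125  1.33888025
 -1.90466618]
```

View pics/w2.png

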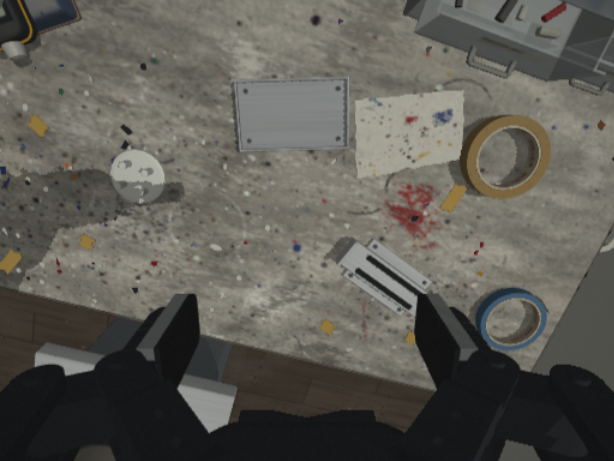

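View pics/w3.png

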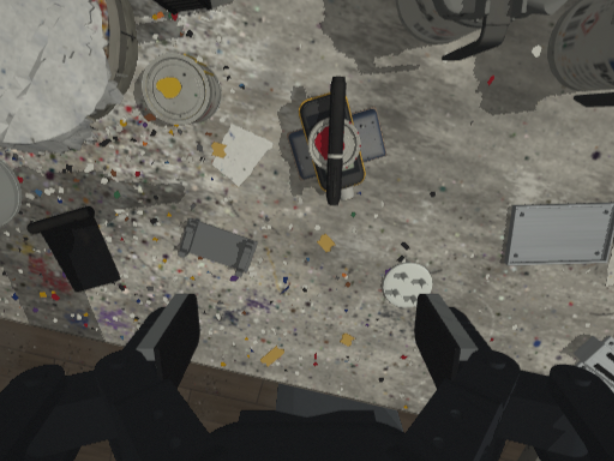

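w2 (1.2x) shows the tray at (292,115), the stand at (138,176) and the dock at (385,275). w3 shows the pen from (338,78) to (333,203), the lid at (334,142) on the gauge and block, the rest at (217,244), the stand at (408,285) and the tin at (178,90).

```bash
cat >> h.py <<'E'
def reg(c,P,n,u,v,ru,rv,lo,hi,dark=None):
    m=np.zeros(P.shape[:2],bool);m[max(0,int(v/1.2-rv/1.2)):int(v/1.2+rv/1.2),max(0,int(u/1.2-ru/1.2)):int(u/1.2+ru/1.2)]=1
    m&=(P[...,2]>lo)&(P[...,2]<hi)
    if dark: m&=c["frame"].max(-1)<dark
    k,l,st,_=cv2.connectedComponentsWithStats(m.astype(np.uint8))
    q=P[m] if n[0]=="*" else P[l==1+st[1:,4].argmax()]
    (cx,cy),(a,b),t=cv2.minAreaRect((q[:,:2]*1000).astype(np.float32))
    (ex,ey),er=cv2.minEnclosingCircle((q[:,:2]*1000).astype(np.float32))
    print(n,len(q),"rect",np.round([cx,cy,a,b,t],1),"circ",np.round([ex,ey,er],1),"mean",np.round(q.mean(0)*1000,1),"z",np.round(np.percentile(q[:,2],[5,50,95])*1000,1))
E
python3 - <<'E'
from h import *
c=load("w3.npz");P=cloud(c)
z=P[...,2][int(300/1.2):int(320/1.2),int(250/1.2):int(300/1.2)];print("bench",z.mean(),z.std())
r=lambda *a:reg(c,P,*a)
r("pen",335,142,60,75,.074,.095);r("lid+pen",335,142,60,75,.060,.095);r("lid",335,142,60,75,.060,.070);r("gauge+",335,142,60,75,.045,.095);r("*gauge",335,142,60,75,.048,.060)
r("*block",335,142,60,60,.022,.036);r("*restS",217,244,50,40,.023,.04);r("*rest",217,244,50,40,.012,.04);r("*restbase",217,244,45,36,.003,.04)
r("*pins",408,285,30,30,.018,.035);r("foot",408,285,32,32,.005,.012);r("tin",180,85,50,50,.055,.075)
for f,u,v,w in(("w2.npz",138,176,32),):
    c=load(f);P=cloud(c);r=lambda *a:reg(c,P,*a)
    r("*pins",u,v,w,w,.018,.035);r("trayLip",292,115,75,50,.007,.015);r("traytop",292,115,75,50,.0025,.015);r("tape",508,155,50,50,.018,.035)
c=load("w1.npz");P=cloud(c);r=lambda *a:reg(c,P,*a)
r("*lips",243,147,75,65,.025,.035);r("*deck",243,147,75,65,.015,.024);r("*strips",243,147,65,50,.015,.025,60);r("foot",243,147,75,65,.003,.035)
E
```

```text
bench 0.0021145474965068066 0.026903759055518492
pen 1338 rect [638.3 208.3 137.4  17.5  14.2] circ [638.4 208.1  68.8] mean [641.5 209.8  81.6] z [77.5 82.  84.3]
lid+pen 2330 rect [638.4 208.8  59.6 131.8  83.7] circ [638.4 208.1  68.8] mean [639.4 209.9  74. ] z [61.4 79.  83.9]
lid 557 rect [631.4 226.6  55.6  23.2  16.4] circ [634.2 217.1  27.8] mean [632.7 225.   63.9] z [61.1 64.  66.6]
gauge+ 3595 rect [635.9 208.8 137.4  59.5  33.2] circ [639.8 203.3  69.3] mean [637.8 210.4  67.2] z [51.  64.  83.7]
*gauge 1127 rect [629.4 205.2 122.5  53.5  32.1] circ [628.3 207.4  62. ] mean [633.8 210.2  55.9] z [51.4 56.5 58.6]
*block 1218 rect [633.4 199.9  56.5 109.6  32.1] circ [632.7 199.4  59.7] mean [638.1 194.2  29.7] z [24.4 30.4 32.3]
*restS 150 rect [455.6 318.1  89.8  45.6  85.3] circ [456.2 317.8  49.1] mean [456.9 320.   29.2] z [24.6 30.  31.6]
*rest 410 rect [456.5 318.1  89.9  48.5  84.9] circ [457.6 317.7  49.7] mean [457.6 321.   22.4] z [15.2 19.7 31.2]
*restbase 1774 rect [456.8 324.3 103.7 127.4  15.7] circ [448.5 325.5  73.1] mean [457.  318.5   9.6] z [ 4.2  6.1 2
[... 657 characters left out ...]
2.9 -132.6   82.9] mean [ 602.2 -133.6    5.8] z [ 3.6  5.3 11.1]
tape 2146 rect [ 625.4 -406.8  103.6  104.    27.5] circ [ 624.  -407.    53.3] mean [ 627.1 -405.9   24.3] z [20.5 24.7 26.1]
*lips 203 rect [ 421.2 -324.1  159.9   39.4   68.9] circ [ 420.5 -324.1   81.5] mean [ 425.6 -314.3   29.6] z [27.4 29.7 31.2]
*deck 2733 rect [ 420.8 -324.5  156.    40.5   68.8] circ [ 426.6 -326.7   79.1] mean [ 422.4 -322.    18.8] z [16.6 18.5 21.8]
*strips 574 rect [ 421.6 -323.6   98.1   30.6   68.8] circ [ 421.3 -323.8   50.9] mean [ 422. -323.   21.] z [19.6 21.1 22.3]
foot 4336 rect [ 422.1 -320.2  168.    72.4   68.7] circ [ 421.8 -320.5   85.3] mean [ 423.7 -322.4   15.3] z [ 5.1 17.8 23.7]
```

>>> send_rows --pt "0.19 -0.093 -0.2 0 0 -0.01" --pt "0.19 -0.093 -0.4 0 0 -0.01" --pt "0.19 -0.093 -0.6 0 0 -0.01" --pt "0.19 -0.093 -0.8 0 0 -0.01" --pt "0.19 -0.093 -0.92 0 0 -0.01" --pt "0.19 -0.093 -0.92 0 0 -0.01" --pt "0.19 -0.093 -0.92 0 0 -0.01" --pt "0.19 -0.093 -0.92 0 0 -0.01" --fingers 0

```text
time: 4.05
position: [0.6404, 0.2079, 0.125]
eef_rot: [-0.0, 0.992, 0.123, 0.003]
ft_force: [0.4, 0.7, 0.2]
grip_width: 0.505
finger_force: 0.0
```

```bash
cat >> h.py <<'E'
def st():
    s=observe();w,x,y,z=s["eef_rot"]
    from scipy.spatial.transform import Rotation as R
    M=R.from_quat([x,y,z,w]).as_matrix()
    print("t",round(s["time"],2),"pos",np.round(s["position"]*1000,1),"phi",np.round(np.degrees(np.arctan2(M[1,0],M[0,0])),2),"zaxis",np.round(M[:,2],3),"grip",round(s["grip_width"]*85,1),"ff",round(s["finger_force"],1),"F",np.round(s["ft_force"],1),"j",np.round(s["joints"],2))
E
python3 -c "
from h import *
st()
c=capture('wrist');save(c,'w4.png',1.2);P=cloud(c);np.savez('w4.npz',**c)
reg(c,P,'pen',307,200,200,200,.074,.095)"
```

```text
t 4.05 pos [640.4 207.9 125. ] phi 14.1 zaxis [ 0.005  0.002 -1.   ] grip 42.9 ff 0.0 F [0.4 0.7 0.2] j [-0.12  0.61 -0.42  1.63  0.29  0.95 -1.96]
pen 4856 rect [638.2 208.7 138.   16.9  14.7] circ [638.3 208.6  69. ] mean [645.8 210.2  81.5] z [77.5 81.9 84. ]
```

View pics/w4.png

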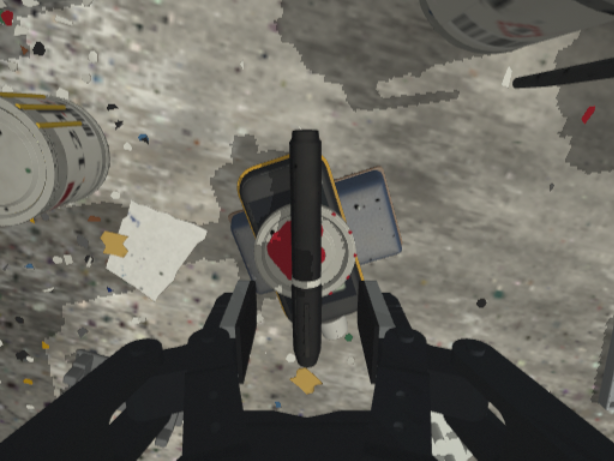

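The wrist view shows the pen centred between the fingers (x≈305), with the lid under it at (305,250) and the gauge and block below.

>>> send_rows --pt "0 0 -0.08 0 0 0" --pt "0 0 -0.14 0 0 0" --pt "0 0 -0.18 0 0 0" --pt "0 0 -0.2 0 0 0" --pt "0 0 -0.2 0 0 0" --pt "0 0 -0.2 0 0 0" --pt "0 0 -0.2 0 0 0"

```text
time: 4.8
position: [0.6387, 0.2081, 0.072]
eef_rot: [-0.0, 0.992, 0.123, 0.001]
ft_force: [0.1, 0.4, -0.1]
grip_width: 0.499
finger_force: 0.0
```

```bash
python3 -c "
from h import *
st()"
```

```text
t 4.8 pos [638.7 208.1  72. ] phi 14.17 zaxis [ 0.001  0.    -1.   ] grip 42.4 ff 0.0 F [ 0.1  0.4 -0.1] j [-0.13  0.67 -0.4   1.66  0.32  0.87 -1.98]
```

>>> send_rows --pt "0 0 -0.008 0 0 0" --pt "0 0 -0.008 0 0 0" --pt "0 0 -0.008 0 0 0" --pt "0 0 -0.008 0 0 0" --pt "0 0 -0.008 0 0 0" --pt "0 0 -0.008 0 0 0" --pt "0 0 -0.008 0 0 0" --pt "0 0 -0.008 0 0 0" --fingers -1 --force 30

```text
time: 5.6
position: [0.6384, 0.2079, 0.0695]
eef_rot: [-0.0, 0.992, 0.123, 0.0]
ft_force: [0.6, 0.0, 1.9]
grip_width: 0.194
finger_force: 30.1
```

>>> send_rows --pt "0 0 0.04 0 0 0" --pt "0 0 0.1 0 0 0" --pt "0 0 0.2 0 0 0" --pt "0 0 0.3 0 0 0" --pt "0 0 0.3 0 0 0"

```text
time: 6.1
position: [0.6408, 0.2092, 0.1497]
eef_rot: [-0.001, 0.992, 0.123, 0.004]
ft_force: [-0.7, 0.7, 0.4]
grip_width: 0.199
finger_force: 29.8
```

```bash
python3 -c "
from h import *
st()
c=capture('wrist');save(c,'w5.png',1.2);P=cloud(c);np.savez('w5.npz',**c)
z=observe()['position'][2]
reg(c,P,'pen',307,200,200,200,z+.0,z+.025)
reg(c,P,'lid',307,200,200,200,.06,.07)"
```

```text
t 6.1 pos [640.8 209.2 149.7] phi 14.17 zaxis [ 0.007  0.003 -1.   ] grip 16.9 ff 29.8 F [-0.7  0.7  0.4] j [-0.11  0.59 -0.43  1.61  0.28  0.99 -1.95]
pen 8775 rect [6.516e+02 2.114e+02 1.148e+02 4.270e+01 3.000e-01] circ [651.9 211.2  58.2] mean [657.5 214.  162.2] z [157.7 162.4 166.8]
lid 975 rect [642.1 187.7  51.8  16.3  14.8] circ [640.3 194.4  25.9] mean [641.6 189.1  63.5] z [60.7 63.2 66.5]
```

>>> send_rows --pt "-0.08 0.05 0 0 0 0.044" --pt "-0.16 0.1 0 0 0 0.088" --pt "-0.24 0.15 0 0 0 0.132" --pt "-0.32 0.2 0 0 0 0.176" --pt "-0.4 0.24 0 0 0 0.22" --pt "-0.48 0.29 0 0 0 0.264" --pt "-0.56 0.34 0 0 0 0.308" --pt "-0.64 0.39 0 0 0 0.352" --pt "-0.728 0.44 0 0 0 0.393" --pt "-0.728 0.44 -0.1 0 0 0.393" --pt "-0.728 0.44 -0.2 0 0 0.393" --pt "-0.728 0.44 -0.2 0 0 0.393" --pt "-0.728 0.44 -0.2 0 0 0.393" --pt "-0.728 0.44 -0.2 0 0 0.393"

```text
time: 7.55
position: [0.4568, 0.3183, 0.0954]
eef_rot: [0.0, 0.738, 0.675, 0.001]
ft_force: [0.4, 0.3, -0.1]
grip_width: 0.192
finger_force: 29.8
```

```bash
python3 -c "
from h import *
st()
c=capture('wrist');save(c,'w6.png',1.2);np.savez('w6.npz',**c)"
```

```text
t 7.55 pos [456.8 318.3  95.4] phi 84.9 zaxis [ 0.001  0.001 -1.   ] grip 16.4 ff 29.8 F [ 0.4  0.3 -0.1] j [-0.16  0.56 -0.73  1.92  0.49  0.85 -1.24]
```

View pics/w6.png

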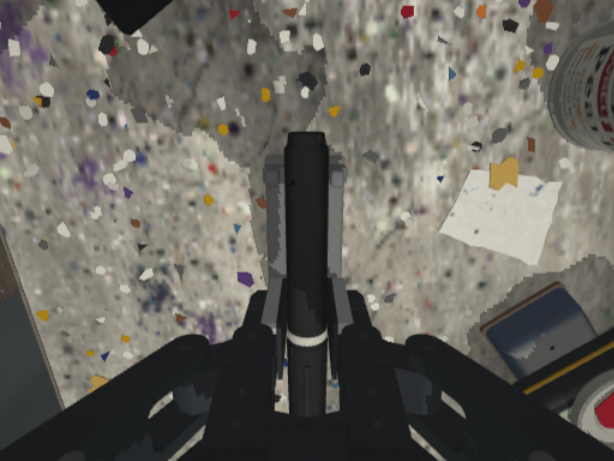

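The pen lines up over the rest: the pen is at x≈305 and the saddle cheeks are symmetric at 275 and 337. I'm lowering it now.

>>> send_rows --pt "0 0 -0.1 0 0 0" --pt "0 0 -0.18 0 0 0" --pt "0 0 -0.24 0 0 0" --pt "0 0 -0.27 0 0 0" --pt "0 0 -0.28 0 0 0" --pt "0 0 -0.28 0 0 0" --pt "0 0 -0.28 0 0 0" --pt "0 0 -0.28 0 0 0"

```text
time: 8.4
position: [0.4567, 0.3182, 0.0251]
eef_rot: [0.0, 0.738, 0.675, 0.001]
ft_force: [0.0, 0.5, -1.0]
grip_width: 0.195
finger_force: 29.8
```

```bash
python3 -c "
from h import *
st()"
```

```text
t 8.4 pos [456.7 318.2  25.1] phi 84.91 zaxis [ 0.001  0.001 -1.   ] grip 16.6 ff 29.8 F [ 0.   0.5 -1. ] j [-0.22  0.66 -0.66  1.95  0.6   0.73 -1.32]
```

>>> send_rows --pt "0 0 -0.008 0 0 0" --pt "0 0 -0.008 0 0 0" --pt "0 0 -0.008 0 0 0"

```text
time: 8.7
position: [0.4563, 0.3178, 0.0223]
eef_rot: [0.0, 0.738, 0.675, 0.0]
ft_force: [0.4, 0.7, 0.2]
grip_width: 0.196
finger_force: 29.8
```

>>> send_rows --pt "0 0 0 0 0 0" --pt "0 0 0 0 0 0" --pt "0 0 0 0 0 0" --pt "0 0 0 0 0 0" --pt "0 0 0.1 0 0 0" --pt "0 0 0.3 0 0 0" --pt "0 0 0.5 0 0 0" --pt "0 0 0.6 0 0 0" --pt "0 0 0.6 0 0 0" --fingers -0.2

```text
time: 9.6
position: [0.458, 0.3198, 0.1765]
eef_rot: [0.001, 0.738, 0.675, 0.004]
ft_force: [0.0, -0.3, 0.2]
grip_width: 0.401
finger_force: 0.0
```

```bash
python3 -c "
from h import *
st()
c=capture('wrist');save(c,'w7.png',1.2);P=cloud(c);np.savez('w7.npz',**c)
reg(c,P,'*penInRest',307,240,100,150,.032,.045)
reg(c,P,'*lid',500,320,115,120,.06,.072)"
```

```text
t 9.6 pos [458.  319.8 176.5] phi 84.91 zaxis [ 0.006  0.004 -1.   ] grip 34.1 ff 0.0 F [ 0.  -0.3  0.2] j [-0.1   0.46 -0.8   1.86  0.4   0.98 -1.16]
*penInRest 2006 rect [456.  318.6 137.2  37.   85.1] circ [459.  318.4  68.6] mean [457.  323.1  35. ] z [32.6 35.1 37.1]
*lid 2909 rect [635.8 209.2  60.5  59.3  88.8] circ [636.6 209.1  30.9] mean [635.9 209.8  63.7] z [61.  63.7 66.5]
```

View pics/w7.png

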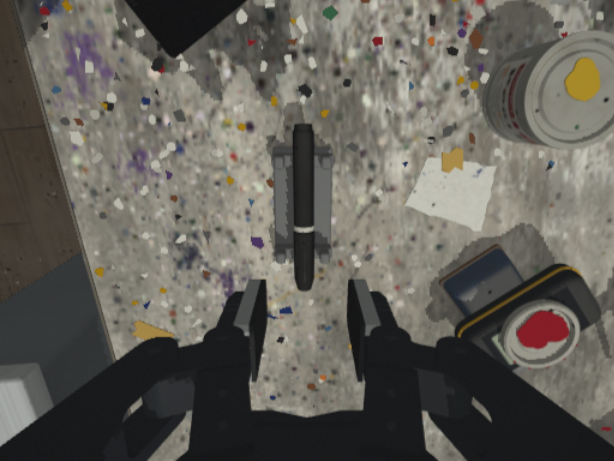

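The pen lies in both notches (top at 35 mm, centred within 1 mm). The lid is at (540,333) with its paint up. I'm going over the lid.

>>> send_rows --pt "0.1 -0.06 0 0 0 -0.045" --pt "0.2 -0.12 0 0 0 -0.09" --pt "0.3 -0.18 0 0 0 -0.135" --pt "0.4 -0.24 0 0 0 -0.18" --pt "0.5 -0.3 0 0 0 -0.22" --pt "0.6 -0.36 0 0 0 -0.26" --pt "0.718 -0.436 0 0 0 -0.293" --pt "0.718 -0.436 -0.1 0 0 -0.293" --pt "0.718 -0.436 -0.25 0 0 -0.293" --pt "0.718 -0.436 -0.25 0 0 -0.293" --pt "0.718 -0.436 -0.25 0 0 -0.293" --pt "0.718 -0.436 -0.25 0 0 -0.293" --pt "0.718 -0.436 -0.25 0 0 -0.293" --fingers 0.8

```text
time: 10.95
position: [0.6366, 0.2095, 0.1116]
eef_rot: [-0.0, 0.961, 0.277, 0.001]
ft_force: [0.3, -0.6, 0.5]
grip_width: 0.899
finger_force: 0.0
```

```bash
python3 -c "
from h import *
st()
c=capture('wrist');save(c,'w8.png',1.2);P=cloud(c);np.savez('w8.npz',**c)
reg(c,P,'lid',307,240,150,150,.06,.07)
reg(c,P,'*lidgauge',307,240,150,150,.051,.07)
reg(c,P,'gauge',307,240,150,150,.051,.059)
f=P[...,2];z0=observe()['position'][2]
m=(f>z0-.02)&(f<z0+.05)&(f>.08)
h=np.histogram(f[m]-z0,bins=np.arange(-.02,.05,.004));print(h[0])
"
```

```text
t 10.95 pos [636.6 209.5 111.6] phi 32.19 zaxis [ 0.003  0.001 -1.   ] grip 76.5 ff 0.0 F [ 0.3 -0.6  0.5] j [-0.07  0.64 -0.49  1.64  0.35  0.95 -1.7 ]
lid 6122 rect [636.5 208.7  59.7  59.8  10.1] circ [636.3 208.7  30.2] mean [637.1 209.2  63.5] z [60.9 63.5 66.3]
*lidgauge 11515 rect [629.5 204.3 122.3  59.6  32.3] circ [630.2 205.2  62.2] mean [639.9 211.2  60.1] z [53.5 61.  65.9]
gauge 3349 rect [664.6 226.9  39.   53.3  32.6] circ [661.2 224.7  30.5] mean [668.9 229.7  56.3] z [52.5 56.8 58.1]
[378 152   0   0   0   1   1  37 231 385 467 515 540 608 667 643 606]
```

View pics/w8.png

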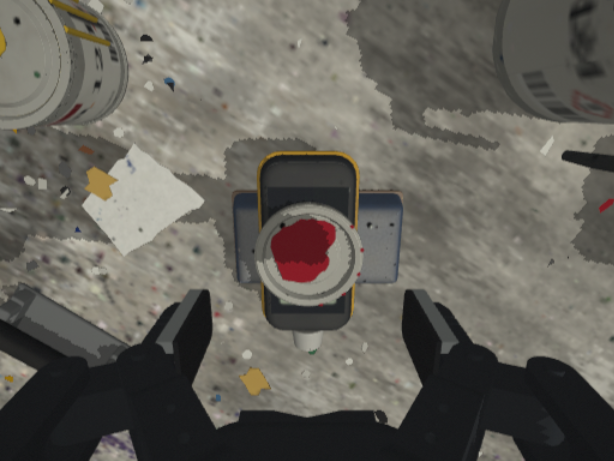

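The lid is centred at (309,254) between the open fingers, in line with the gauge width. I'm descending.

>>> send_rows --pt "0 -0.002 -0.08 0 0 0" --pt "0 -0.002 -0.14 0 0 0" --pt "0 -0.002 -0.19 0 0 0" --pt "0 -0.002 -0.22 0 0 0" --pt "0 -0.002 -0.231 0 0 0" --pt "0 -0.002 -0.231 0 0 0" --pt "0 -0.002 -0.231 0 0 0" --pt "0 -0.002 -0.231 0 0 0" --pt "0 -0.002 -0.231 0 0 0"

```text
time: 11.9
position: [0.6361, 0.2084, 0.0526]
eef_rot: [-0.0, 0.961, 0.277, 0.0]
ft_force: [0.6, 0.2, 0.4]
grip_width: 0.903
finger_force: 0.0
```

>>> send_rows --pt "0 0 0 0 0 0" --pt "0 0 0 0 0 0" --pt "0 0 0 0 0 0" --pt "0 0 0 0 0 0" --pt "0 0 0 0 0 0" --pt "0 0 0 0 0 0" --fingers 0.55

```text
time: 12.5
position: [0.6358, 0.2083, 0.052]
eef_rot: [-0.0, 0.961, 0.277, -0.0]
ft_force: [0.4, -0.3, 0.2]
grip_width: 0.776
finger_force: 0.0
```

```bash
python3 -c "
from h import *
st()
c=capture('wrist');P=cloud(c);np.savez('w9.npz',**c);save(c,'w9.png')
m=np.zeros(P.shape[:2],bool);m[230:330,130:370]=1
for a,b in((130,190),(320,370)):
    q=P[230:330,a:b][...,2]; print(np.histogram(q,bins=np.arange(.05,.09,.002))[0])
"
```

```text
t 12.5 pos [635.8 208.3  52. ] phi 32.17 zaxis [-0.  0. -1.] grip 66.0 ff 0.0 F [ 0.4 -0.3  0.2] j [-0.09  0.71 -0.46  1.67  0.4   0.85 -1.73]
[  0   0   0   0  11  33  51  77  93  89  97 103 122 108 120 132 144 126
 149]
[  0   0   0   0   5  35  62  74  82  96  95 114 119 113 114 132 128 140
 142]
```

>>> send_rows --pt "0 0 0 0 0 0" --pt "0 0 0 0 0 0" --pt "0 0 0 0 0 0" --pt "0 0 0 0 0 0" --pt "0 0 0 0 0 0" --pt "0 0 0 0 0 0" --fingers -1 --force 30

```text
time: 13.15
position: [0.6361, 0.2085, 0.0526]
eef_rot: [-0.0, 0.961, 0.277, 0.0]
ft_force: [-0.3, -0.8, 5.1]
grip_width: 0.659
finger_force: 32.2
```

>>> send_rows --pt "0 0 0.02 0 0 0" --pt "0 0 0.05 0 0 0" --pt "0 0 0.1 0 0 0" --pt "0 0 0.2 0 0 0" --pt "0 0 0.3 0 0 0" --pt "0 0 0.3 0 0 0" --pt "0 0 0.3 0 0 0"

```text
time: 13.85
position: [0.6362, 0.2084, 0.1282]
eef_rot: [0.0, 0.961, 0.277, 0.001]
ft_force: [-0.3, -0.0, -1.1]
grip_width: 0.662
finger_force: 32.0
```

```bash
python3 -c "
from h import *
st()
c=capture('wrist');save(c,'w10.png',1.2);P=cloud(c);np.savez('w10.npz',**c)
z=observe()['position'][2];print(z)
reg(c,P,'lid',307,270,65,90,z+.003,z+.024)
reg(c,P,'*gauge',307,220,110,170,.049,.062)
reg(c,P,'*block',307,220,150,170,.022,.036)
"
```

```text
t 13.85 pos [636.2 208.4 128.2] phi 32.17 zaxis [ 0.002  0.    -1.   ] grip 56.3 ff 32.0 F [-0.3 -0.  -1.1] j [-0.06  0.62 -0.5   1.63  0.34  0.98 -1.69]
0.12706106108125237
lid 10101 rect [638.9 210.1  55.4  53.   30.2] circ [636.5 209.2  30.2] mean [639.  210.9 138.8] z [136.3 138.8 141.6]
*gauge 5244 rect [656.5 221.8  59.5  53.7  31.9] circ [653.7 220.   37.4] mean [659.8 223.9  56.5] z [52.6 57.  58.2]
*block 3015 rect [633.8 199.9  56.2 109.7  32.1] circ [633.2 199.7  60.1] mean [644.1 193.6  29.6] z [24.3 30.3 31.9]
```

View pics/w10.png

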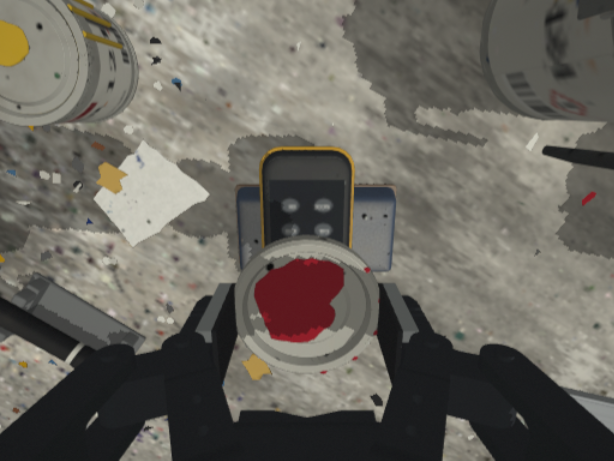

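The lid is held level, seen at (307,300). The gauge and block stayed put. I'm carrying it to the stand.

>>> send_rows --pt "-0.1 -0.1 0 0 0 0" --pt "-0.22 -0.22 0 0 0 0" --pt "-0.34 -0.34 0 0 0 0" --pt "-0.46 -0.46 0 0 0 0" --pt "-0.58 -0.58 0 0 0 0" --pt "-0.664 -0.663 0 0 0 0" --pt "-0.664 -0.663 -0.1 0 0 0" --pt "-0.664 -0.663 -0.2 0 0 0" --pt "-0.664 -0.663 -0.3 0 0 0" --pt "-0.664 -0.663 -0.3 0 0 0" --pt "-0.664 -0.663 -0.3 0 0 0" --pt "-0.664 -0.663 -0.3 0 0 0"

```text
time: 15.1
position: [0.4703, 0.0428, 0.0529]
eef_rot: [0.0, 0.961, 0.277, 0.001]
ft_force: [0.9, 0.5, -0.4]
grip_width: 0.664
finger_force: 32.3
```

```bash
python3 -c "
from h import *
st()
c=capture('wrist');save(c,'w11.png',1.2);P=cloud(c);np.savez('w11.npz',**c)
z=observe()['position'][2]
reg(c,P,'lid',307,290,75,110,z+.002,z+.024)
reg(c,P,'*foot',307,240,150,200,.0045,.011)
c=capture('scene');np.savez('s11.npz',**c)
"
```

```text
t 15.1 pos [470.3  42.8  52.9] phi 32.18 zaxis [ 0.001  0.    -1.   ] grip 56.4 ff 32.3 F [ 0.9  0.5 -0.4] j [ 0.18  0.46 -0.49  2.14  0.37  0.61 -1.58]
lid 11540 rect [470.9  43.2  60.6  59.   35.3] circ [470.9  44.   31.2] mean [471.8  44.5  63.9] z [61.1 63.8 66.8]
*foot 3248 rect [483.   49.5  41.   71.   29.3] circ [469.8  42.1  35.8] mean [486.5  51.9   7.4] z [5.7 7.5 8.7]
```

>>> send_rows --pt "0 0 -0.05 0 0 0" --pt "0 0 -0.09 0 0 0" --pt "0 0 -0.11 0 0 0" --pt "0 0 -0.12 0 0 0" --pt "0 0 -0.12 0 0 0" --pt "0 0 -0.12 0 0 0" --pt "0 0 -0.12 0 0 0"

```text
time: 15.9
position: [0.4699, 0.0426, 0.0221]
eef_rot: [-0.0, 0.961, 0.277, 0.0]
ft_force: [-0.4, 0.7, 1.1]
grip_width: 0.664
finger_force: 32.3
```

```bash
python3 -c "
from h import *
st()"
```

```text
t 15.9 pos [469.9  42.6  22.1] phi 32.17 zaxis [ 0.  0. -1.] grip 56.4 ff 32.3 F [-0.4  0.7  1.1] j [ 0.15  0.52 -0.45  2.16  0.42  0.55 -1.62]
```

Release at TCP 22.1 mm, which puts the lid underside about 0.5 mm above the pins.

>>> send_rows --pt "0 0 -0.003 0 0 0" --pt "0 0 -0.003 0 0 0"

```text
time: 16.1
position: [0.4699, 0.0426, 0.0214]
eef_rot: [0.0, 0.961, 0.277, 0.0]
ft_force: [-0.0, -0.2, -0.2]
grip_width: 0.665
finger_force: 32.3
```

>>> send_rows --pt "0 0 0 0 0 0" --pt "0 0 0 0 0 0" --pt "0 0 0 0 0 0" --pt "0 0 0 0 0 0" --pt "0 0 0.1 0 0 0" --pt "0 0 0.3 0 0 0" --pt "0 0 0.5 0 0 0" --pt "0 0 0.6 0 0 0" --pt "0 0 0.6 0 0 0" --fingers 0.8

```text
time: 17.0
position: [0.4723, 0.043, 0.1751]
eef_rot: [0.001, 0.961, 0.277, 0.004]
ft_force: [0.3, 0.7, -0.5]
grip_width: 0.903
finger_force: 0.0
```

```bash
python3 -c "
from h import *
st()
c=capture('wrist');save(c,'w12.png',1.2);P=cloud(c);np.savez('w12.npz',**c)
reg(c,P,'lid',307,240,120,200,.028,.04)
"
```

```text
t 17.0 pos [472.3  43.  175.1] phi 32.15 zaxis [ 0.008  0.    -1.   ] grip 76.8 ff 0.0 F [ 0.3  0.7 -0.5] j [ 0.29  0.27 -0.59  2.05  0.2   0.87 -1.42]
lid 3036 rect [470.9  43.5  59.2  59.2  31.5] circ [470.3  43.4  30.1] mean [470.8  43.7  32.4] z [29.7 32.3 35.2]
```

>>> send_rows --pt "0.12 0.12 0 0 0 0" --pt "0.25 0.25 0 0 0 0" --pt "0.38 0.38 0 0 0 0" --pt "0.51 0.51 0 0 0 0" --pt "0.64 0.648 0 0 0 0" --pt "0.64 0.648 0 0 0 0" --pt "0.64 0.648 0 0 0 0" --pt "0.64 0.648 0 0 0 0" --pt "0.64 0.648 0 0 0 0" --fingers 1

```text
time: 17.95
position: [0.629, 0.2029, 0.1707]
eef_rot: [0.001, 0.961, 0.277, -0.001]
ft_force: [-0.7, -0.4, -0.0]
grip_width: 0.996
finger_force: 0.0
```

```bash
python3 -c "
from h import *
st()
c=capture('wrist');save(c,'w13.png',1.2);P=cloud(c);np.savez('w13.npz',**c)
reg(c,P,'*gauge',307,220,150,170,.049,.062)
reg(c,P,'*gaugeall',307,220,60,190,.034,.062)
reg(c,P,'*block',307,220,170,170,.022,.034)
"
```

```text
t 17.95 pos [629.  202.9 170.7] phi 32.1 zaxis [-0.001 -0.002 -1.   ] grip 84.6 ff 0.0 F [-0.7 -0.4 -0. ] j [-0.02  0.57 -0.55  1.62  0.33  1.05 -1.68]
*gauge 7427 rect [629.6 204.9 122.   53.7  32. ] circ [630.4 205.4  62.2] mean [637.7 210.   56.5] z [52.4 57.  58.2]
*gaugeall 8105 rect [630.5 205.5 124.2  58.6  32. ] circ [631.3 206.1  63.4] mean [638.8 210.6  55.6] z [45.3 56.9 58.2]
*block 3105 rect [625.8 217.9 224.3 272.   32.1] circ [624.2 219.5 173. ] mean [640.1 206.3  29.4] z [23.8 30.3 32. ]
```

View pics/w13.png

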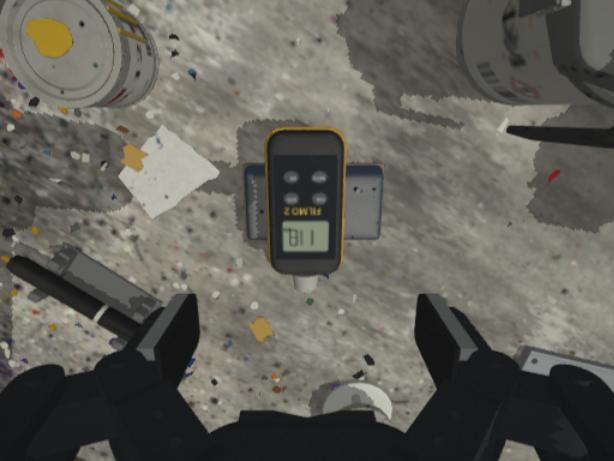

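The gauge body spans (305,128)-(305,275) with its display up, and a pale probe tip at (305,283). I'm checking its extents along the axis.

```bash
python3 -c "
from h import *
c=load('w13.npz');P=cloud(c);a=np.radians(32.1);d=np.array([np.cos(a),np.sin(a)]);n=np.array([-d[1],d[0]])
s=(P[...,:2]-[.630,.205])@d*1000;t=(P[...,:2]-[.630,.205])@n*1000;z=P[...,2]*1000;g=c['frame'].max(-1)
for lo in range(-85,-40,3):
    m=(s>lo)&(s<lo+3)&(abs(t)<40)&(z>4)&(z<62)
    if m.sum():print(lo,m.sum(),'t',t[m].min().round(),t[m].max().round(),'z',np.percentile(z[m],[5,50,95]).round(),'col',np.median(g[m]))
m=(abs(t)<40)&(z>36)&(z<62);print(s[m].min(),s[m].max(),t[m].min(),t[m].max())
m=(z>22)&(z<33)&(abs(t)<75)&(abs(s)<50);print('block t',t[m].min(),t[m].max(),'s',np.percentile(s[m],[1,99]))
m&=(abs(t)>33);print('block s',np.percentile(s[m],[0,2,98,100]))
"
```

```text
-64 6 t -6.0 4.0 z [50. 52. 52.] col 141.0
-61 48 t -8.0 9.0 z [48. 52. 54.] col 147.5
-58 55 t -9.0 9.0 z [48. 52. 54.] col 155.0
-55 51 t -9.0 10.0 z [48. 52. 54.] col 151.0
-52 54 t -10.0 10.0 z [49. 53. 55.] col 154.5
-49 70 t -10.0 10.0 z [50. 52. 55.] col 110.5
-46 64 t -26.0 26.0 z [51. 55. 56.] col 58.5
-43 136 t -28.0 29.0 z [49. 56. 58.] col 57.0
-61.389802042301966 62.75593133746606 -29.110932095069618 29.56143943934239
block t -61.19819468791881 48.44597169965864 s [-26.33201902  27.98221675]
block s [-27.27713992 -24.76486774  27.37466137  28.24912379]
```

>>> send_rows --pt "0.023 0.016 -0.1 0 0 0" --pt "0.023 0.016 -0.25 0 0 0" --pt "0.023 0.016 -0.4 0 0 0" --pt "0.023 0.016 -0.48 0 0 0" --pt "0.023 0.016 -0.53 0 0 0" --pt "0.023 0.016 -0.56 0 0 0" --pt "0.023 0.016 -0.56 0 0 0" --pt "0.023 0.016 -0.56 0 0 0" --pt "0.023 0.016 -0.56 0 0 0" --pt "0.023 0.016 -0.56 0 0 0"

```text
time: 19.0
position: [0.6362, 0.2088, 0.0324]
eef_rot: [-0.0, 0.961, 0.277, 0.001]
ft_force: [0.1, 0.4, 0.2]
grip_width: 0.999
finger_force: 0.0
```

```bash
python3 -c "
from h import *
st()"
```

```text
t 19.0 pos [636.2 208.8  32.4] phi 32.17 zaxis [ 0.002  0.001 -1.   ] grip 84.9 ff 0.0 F [0.1 0.4 0.2] j [-0.08  0.74 -0.48  1.68  0.44  0.83 -1.76]
```

>>> send_rows --pt "0 0 0 0 0 0" --pt "0 0 0 0 0 0" --pt "0 0 0 0 0 0" --pt "0 0 0 0 0 0" --pt "0 0 0 0 0 0" --pt "0 0 0 0 0 0" --pt "0 0 0 0 0 0" --pt "0 0 0 0 0 0" --fingers -1 --force 50

```text
time: 19.8
position: [0.6359, 0.2086, 0.0322]
eef_rot: [0.0, 0.961, 0.277, 0.0]
ft_force: [-1.0, -0.8, 6.2]
grip_width: 0.632
finger_force: 52.4
```

```bash
python3 -c "
from h import *
st()"
```

```text
t 19.8 pos [635.9 208.6  32.2] phi 32.17 zaxis [ 0.001 -0.    -1.   ] grip 53.7 ff 52.4 F [-1.  -0.8  6.2] j [-0.08  0.74 -0.48  1.68  0.44  0.83 -1.76]
```

>>> send_rows --pt "0 0 0.02 0 0 0" --pt "0 0 0.05 0 0 0" --pt "0 0 0.1 0 0 0" --pt "0 0 0.2 0 0 0" --pt "0 0 0.35 0 0 0" --pt "0 0 0.4 0 0 0" --pt "0 0 0.4 0 0 0" --pt "0 0 0.4 0 0 0"

```text
time: 20.6
position: [0.6351, 0.2081, 0.1307]
eef_rot: [0.0, 0.961, 0.277, -0.0]
ft_force: [-0.9, -0.3, -2.0]
grip_width: 0.634
finger_force: 52.5
```

```bash
python3 -c "
from h import *
st()
c=capture('wrist');save(c,'w14.png',1.2);P=cloud(c);np.savez('w14.npz',**c)
z=observe()['position'][2]
reg(c,P,'*held',307,270,65,190,z+.015,z+.033)
reg(c,P,'*block',307,120,190,140,.022,.034)
"
```

```text
t 20.6 pos [635.1 208.1 130.7] phi 32.17 zaxis [-0.001 -0.001 -1.   ] grip 53.9 ff 52.5 F [-0.9 -0.3 -2. ] j [-0.04  0.62 -0.53  1.63  0.36  0.99 -1.7 ]
*held 21057 rect [641.6 211.8  96.7  53.3  31.2] circ [639.7 210.5  53.2] mean [645.3 215.3 155.1] z [152.4 155.5 156.5]
*block 739 rect [708.5 264.4 163.6 220.2   9.1] circ [703.8 251.  122.9] mean [674.4 245.7  27.2] z [22.5 27.8 31.1]
```

View pics/w14.png

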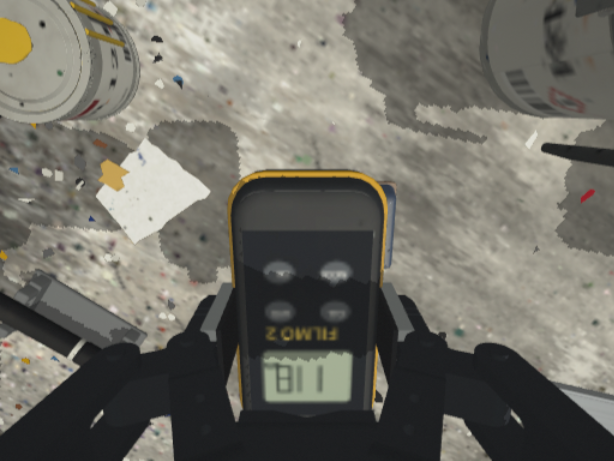

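The gauge is held level and squarely between the pads, and the block is unmoved. I'm carrying it to the dock in three legs.

>>> send_rows --pt "-0.04 -0.1 0 0 0 0.01" --pt "-0.09 -0.22 0 0 0 0.02" --pt "-0.14 -0.35 0 0 0 0.035" --pt "-0.19 -0.48 0 0 0 0.05" --pt "-0.24 -0.61 0 0 0 0.06" --pt "-0.3 -0.74 0 0 0 0.075" --pt "-0.35 -0.87 0 0 0 0.09" --pt "-0.4 -1 0 0 0 0.1"

```text
time: 21.45
position: [0.5337, -0.0428, 0.1297]
eef_rot: [-0.001, 0.905, 0.425, -0.001]
ft_force: [0.2, -1.7, -0.2]
grip_width: 0.631
finger_force: 52.5
```

>>> send_rows --pt "-0.05 -0.13 0 0 0 0.014" --pt "-0.1 -0.26 0 0 0 0.027" --pt "-0.16 -0.39 0 0 0 0.04" --pt "-0.21 -0.52 0 0 0 0.055" --pt "-0.26 -0.65 0 0 0 0.07" --pt "-0.31 -0.78 0 0 0 0.08" --pt "-0.37 -0.9 0 0 0 0.09" --pt "-0.4 -1 0 0 0 0.1035"

```text
time: 22.25
position: [0.4327, -0.293, 0.1296]
eef_rot: [-0.002, 0.825, 0.565, -0.001]
ft_force: [0.4, -0.0, -1.9]
grip_width: 0.632
finger_force: 52.5
```

>>> send_rows --pt "-0.05 -0.107 0 0 0 0" --pt "-0.05 -0.107 0 0 0 0" --pt "-0.05 -0.107 -0.1 0 0 0" --pt "-0.05 -0.107 -0.2 0 0 0" --pt "-0.05 -0.107 -0.24 0 0 0" --pt "-0.05 -0.107 -0.24 0 0 0" --pt "-0.05 -0.107 -0.24 0 0 0" --pt "-0.05 -0.107 -0.24 0 0 0"

```text
time: 23.05
position: [0.4238, -0.3183, 0.0722]
eef_rot: [0.001, 0.825, 0.565, 0.0]
ft_force: [-0.3, -1.3, -2.5]
grip_width: 0.626
finger_force: 52.7
```

```bash
python3 -c "
from h import *
st()
c=capture('wrist');save(c,'w15.png',1.2);P=cloud(c);np.savez('w15.npz',**c)
z=observe()['position'][2]
reg(c,P,'*held',307,270,65,190,z+.015,z+.033)
c=capture('scene');save(c,'s15.png',1.5)
"
```

```text
t 23.05 pos [ 423.8 -318.3   72.2] phi 68.82 zaxis [ 0.001 -0.001 -1.   ] grip 53.2 ff 52.7 F [-0.3 -1.3 -2.5] j [ 1.    0.52 -0.59  2.    0.43  0.74 -0.22]
*held 21003 rect [ 425.9 -312.    96.2   53.2   69.1] circ [ 425.1 -314.1   53. ] mean [ 428.1 -306.4   96.9] z [94.3 97.2 98.2]
```

View pics/w15.png

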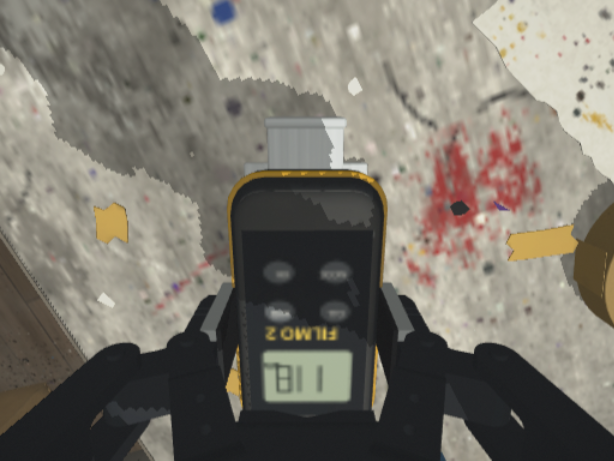

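The gauge is over the dock and aligned: the dock end is at x 265–345 and the gauge is centred at 308.

>>> send_rows --pt "0 0 -0.06 0 0 0" --pt "0 0 -0.11 0 0 0" --pt "0 0 -0.15 0 0 0" --pt "0 0 -0.18 0 0 0" --pt "0 0 -0.194 0 0 0" --pt "0 0 -0.194 0 0 0" --pt "0 0 -0.194 0 0 0" --pt "0 0 -0.194 0 0 0"

```text
time: 23.95
position: [0.4232, -0.3183, 0.0229]
eef_rot: [0.0, 0.825, 0.565, 0.0]
ft_force: [-0.0, 0.1, -2.2]
grip_width: 0.632
finger_force: 52.7
```

```bash
python3 -c "
from h import *
st()"
```

```text
t 23.95 pos [ 423.2 -318.3   22.9] phi 68.8 zaxis [ 0. -0. -1.] grip 53.7 ff 52.7 F [-0.   0.1 -2.2] j [ 0.95  0.6  -0.54  2.02  0.5   0.65 -0.28]
```

>>> send_rows --pt "0 0 -0.004 0 0 0" --pt "0 0 -0.004 0 0 0" --pt "0 0 -0.004 0 0 0"

```text
time: 24.25
position: [0.4232, -0.3184, 0.022]
eef_rot: [0.0, 0.825, 0.565, 0.0]
ft_force: [-0.2, -0.1, 0.3]
grip_width: 0.629
finger_force: 53.0
```

>>> send_rows --pt "0 0 0 0 0 0" --pt "0 0 0 0 0 0" --pt "0 0 0 0 0 0" --pt "0 0 0 0 0 0" --pt "0 0 0 0 0 0" --pt "0 0 0.1 0 0 0" --pt "0 0 0.3 0 0 0" --pt "0 0 0.5 0 0 0" --pt "0 0 0.6 0 0 0" --pt "0 0 0.6 0 0 0" --fingers 1

```text
time: 25.25
position: [0.4254, -0.3195, 0.1759]
eef_rot: [0.004, 0.825, 0.565, 0.001]
ft_force: [0.6, -0.0, -0.8]
grip_width: 0.998
finger_force: 0.0
```

```bash
python3 -c "
from h import *
st()
c=capture('wrist');save(c,'w16.png',1.2);P=cloud(c);np.savez('w16.npz',**c)
reg(c,P,'*gauge',307,240,60,190,.032,.052)
a=np.radians(68.8);d=np.array([np.cos(a),np.sin(a)]);n=np.array([-d[1],d[0]])
s=(P[...,:2]-[.4212,-.324])@d*1000;t=(P[...,:2]-[.4212,-.324])@n*1000;z=P[...,2]*1000
m=(z>33)&(z<52)&(abs(t)<45)&(abs(s)<85);print(s[m].min(),s[m].max(),t[m].min(),t[m].max(),np.percentile(z[m],50))
"
```

```text
t 25.25 pos [ 425.4 -319.5  175.9] phi 68.79 zaxis [ 0.006 -0.005 -1.   ] grip 84.8 ff 0.0 F [ 0.6 -0.  -0.8] j [ 1.08  0.38 -0.68  1.92  0.3   0.93 -0.11]
*gauge 7150 rect [ 421.1 -323.9  123.8   58.5   68.8] circ [ 421.4 -322.6   63.4] mean [ 424.7 -314.8   45.4] z [35.2 46.7 48.1]
-61.810956842445385 62.0321154140663 -29.107215531324815 29.351779116978808 46.67025656322751
```

The gauge lies on the dock within 1 mm. Next is the block: I'll move over it and turn 53.3°.

>>> send_rows --pt "0.06 0.15 0 0 0 0.02" --pt "0.12 0.3 0 0 0 0.04" --pt "0.18 0.45 0 0 0 0.06" --pt "0.24 0.6 0 0 0 0.08" --pt "0.3 0.75 0 0 0 0.1" --pt "0.36 0.9 0 0 0 0.12" --pt "0.4 1 0 0 0 0.14"

```text
time: 26.0
position: [0.5227, -0.0649, 0.1704]
eef_rot: [-0.001, 0.68, 0.733, -0.0]
ft_force: [-0.8, 0.2, 0.8]
grip_width: 1.0
finger_force: 0.0
```

>>> send_rows --pt "0.06 0.15 0 0 0 0.02" --pt "0.12 0.3 0 0 0 0.04" --pt "0.18 0.45 0 0 0 0.06" --pt "0.24 0.6 0 0 0 0.08" --pt "0.3 0.75 0 0 0 0.1" --pt "0.36 0.9 0 0 0 0.12" --pt "0.4 1 0 0 0 0.14"

```text
time: 26.7
position: [0.6223, 0.185, 0.1697]
eef_rot: [-0.001, 0.504, 0.864, -0.0]
ft_force: [-0.8, 0.2, -0.2]
grip_width: 1.0
finger_force: 0.0
```

>>> send_rows --pt "0.042 0.073 0 0 0 0.016" --pt "0.042 0.073 0 0 0 0.016" --pt "0.042 0.073 0 0 0 0.016" --pt "0.042 0.073 0 0 0 0.016" --pt "0.042 0.073 0 0 0 0.016" --pt "0.042 0.073 0 0 0 0.016"

```text
time: 27.3
position: [0.6335, 0.1988, 0.1717]
eef_rot: [0.0, 0.485, 0.875, -0.0]
ft_force: [1.5, -0.7, 0.6]
grip_width: 1.001
finger_force: 0.0
```

```bash
python3 -c "
from h import *
st()
c=capture('wrist');save(c,'w17.png',1.2);P=cloud(c);np.savez('w17.npz',**c)
reg(c,P,'block',307,220,120,190,.012,.034)
reg(c,P,'blocktop',307,220,120,190,.025,.034)
"
```

```text
t 27.3 pos [633.5 198.8 171.7] phi 122.0 zaxis [ 0.    -0.001 -1.   ] grip 85.1 ff 0.0 F [ 1.5 -0.7  0.6] j [ 0.19  0.68 -0.89  1.59  0.56  1.14 -0.27]
block 6649 rect [632.9 200.6  59.9 109.8  32.1] circ [632.5 200.2  60.7] mean [630.4 204.7  29.6] z [23.1 30.7 32.1]
blocktop 6074 rect [633.  200.4  55.3 106.3  32.1] circ [633.5 200.2  58.7] mean [631.4 203.2  30.5] z [27.1 30.8 32.1]
```

View pics/w17.png

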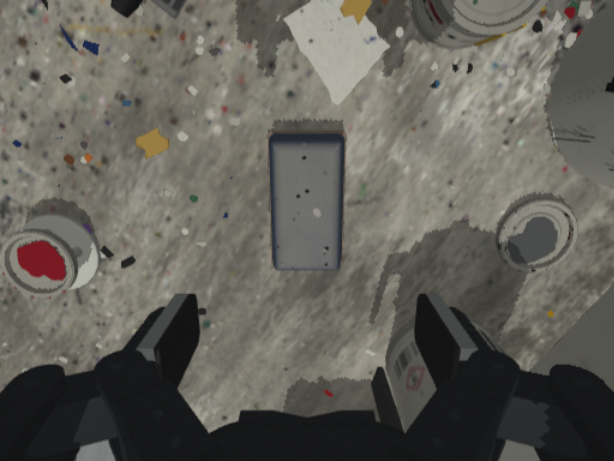

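The block is centred at (307,202), lined up between the fingers, and a tall can stands at lower right. I'm checking the clearance to that can.

```bash
python3 -c "
from h import *
P=cloud(load('w3.npz'))
a=np.radians(32.1);d=np.array([np.cos(a),np.sin(a)]);n=np.array([-d[1],d[0]])
s=(P[...,:2]-[.6333,.2002])@d*1000;t=(P[...,:2]-[.6333,.2002])@n*1000;z=P[...,2]*1000
for lo,hi in((8,200),(100,260)):
  m=(z>lo)&(z<hi)&(s>64)&(s<200)&(abs(t)<60);print(lo,m.sum(), s[m].min() if m.any() else None)
q=cloud(load('top0.npz'));s=(q[...,:2]-[.6333,.2002])@d*1000;t=(q[...,:2]-[.6333,.2002])@n*1000;z=q[...,2]*1000
m=(z>40)&(s>64)&(s<250)&(abs(t)<60);print(m.sum(),s[m].min() if m.any() else None)
"
```

```text
8 112 64.00495021491147
100 0 None
651 65.01776821638076
```

```bash
python3 -c "
from h import *
a=np.radians(32.1);d=np.array([np.cos(a),np.sin(a)]);n=np.array([-d[1],d[0]])
for f in('w3.npz','top0.npz'):
  q=cloud(load(f));s=(q[...,:2]-[.6333,.2002])@d*1000;t=(q[...,:2]-[.6333,.2002])@n*1000;z=q[...,2]*1000
  m=(z>30)&(s>70)&(s<250)&(abs(t)<60);print(np.histogram(s[m],bins=range(70,250,15))[0])
"
```

```text
[43  0  0  0  0  0  0  0  0  0  0]
[  5   0   0   0   0   0   0   0  73 125 173]
```

The block is clear out to about 190 mm, so I'm descending.

>>> send_rows --pt "0 0 -0.12 0 0 0" --pt "0 0 -0.26 0 0 0" --pt "0 0 -0.4 0 0 0" --pt "0 0 -0.52 0 0 0" --pt "0 0 -0.6 0 0 0" --pt "0 0 -0.64 0 0 0" --pt "0 0 -0.655 0 0 0" --pt "0 0 -0.655 0 0 0" --pt "0 0 -0.655 0 0 0" --pt "0 0 -0.655 0 0 0"

```text
time: 28.35
position: [0.6343, 0.2005, 0.0094]
eef_rot: [0.001, 0.484, 0.875, 0.001]
ft_force: [0.5, 0.8, -0.2]
grip_width: 0.994
finger_force: 0.0
```

```bash
python3 -c "
from h import *
st()"
```

```text
t 28.35 pos [634.3 200.5   9.4] phi 122.08 zaxis [ 0.002  0.001 -1.   ] grip 84.5 ff 0.0 F [ 0.5  0.8 -0.2] j [ 0.12  0.86 -0.77  1.68  0.73  0.91 -0.38]
```

>>> send_rows --pt "0 0 -0.004 0 0 0" --pt "0 0 -0.004 0 0 0" --pt "0 0 -0.004 0 0 0" --pt "0 0 -0.004 0 0 0" --pt "0 0 -0.004 0 0 0" --pt "0 0 -0.004 0 0 0" --pt "0 0 -0.004 0 0 0" --pt "0 0 -0.004 0 0 0" --fingers -1 --force 50

```text
time: 29.15
position: [0.6338, 0.2001, 0.0081]
eef_rot: [0.0, 0.484, 0.875, 0.0]
ft_force: [-1.6, -1.4, 6.2]
grip_width: 0.665
finger_force: 52.8
```

```bash
python3 -c "
from h import *
st()"
```

```text
t 29.15 pos [633.8 200.1   8.1] phi 122.07 zaxis [ 0.001 -0.    -1.   ] grip 56.5 ff 52.8 F [-1.6 -1.4  6.2] j [ 0.12  0.86 -0.77  1.68  0.73  0.91 -0.39]
```

>>> send_rows --pt "0 0 0.02 0 0 0" --pt "0 0 0.05 0 0 0" --pt "0 0 0.12 0 0 0" --pt "0 0 0.25 0 0 0" --pt "0 0 0.4 0 0 0" --pt "0 0 0.4 0 0 0" --pt "0 0 0.4 0 0 0"

```text
time: 29.85
position: [0.6342, 0.2004, 0.109]
eef_rot: [0.001, 0.484, 0.875, 0.001]
ft_force: [0.4, -0.6, -3.3]
grip_width: 0.665
finger_force: 52.9
```

```bash
python3 -c "
from h import *
st()
c=capture('wrist');save(c,'w18.png',1.2);P=cloud(c);np.savez('w18.npz',**c)
z=observe()['position'][2]
reg(c,P,'*held',307,270,72,190,z+.0,z+.033)
"
```

```text
t 29.85 pos [634.2 200.4 109. ] phi 122.08 zaxis [ 0.003  0.001 -1.   ] grip 56.5 ff 52.9 F [ 0.4 -0.6 -3.3] j [ 0.16  0.74 -0.85  1.64  0.62  1.05 -0.31]
*held 24355 rect [631.3 205.4  56.8 104.1  32.4] circ [631.4 204.5  58.3] mean [626.6 212.7 130.3] z [122.1 131.6 132.8]
```

>>> send_rows --pt "-0.01 -0.1 0 0 0 -0.01" --pt "-0.03 -0.22 0 0 0 -0.02" --pt "-0.05 -0.36 0 0 0 -0.03" --pt "-0.07 -0.5 0 0 0 -0.04" --pt "-0.09 -0.64 0 0 0 -0.05" --pt "-0.1 -0.78 0 0 0 -0.06" --pt "-0.12 -0.9 0 0 0 -0.07" --pt "-0.132 -1 0 0 0 -0.081"

```text
time: 30.7
position: [0.5989, -0.0526, 0.1055]
eef_rot: [-0.001, 0.592, 0.806, -0.001]
ft_force: [1.1, 0.3, -0.8]
grip_width: 0.662
finger_force: 52.9
```

>>> send_rows --pt "0 -0.12 0 0 0 0" --pt "0 -0.24 0 0 0 0" --pt "0 -0.335 0 0 0 0" --pt "0 -0.335 -0.1 0 0 0" --pt "0 -0.335 -0.2 0 0 0" --pt "0 -0.335 -0.2 0 0 0" --pt "0 -0.335 -0.2 0 0 0" --pt "0 -0.335 -0.2 0 0 0"

```text
time: 31.5
position: [0.6011, -0.1332, 0.058]
eef_rot: [0.0, 0.591, 0.807, 0.0]
ft_force: [-0.3, 0.3, -1.6]
grip_width: 0.665
finger_force: 53.2
```

```bash
python3 -c "
from h import *
st()
c=capture('wrist');save(c,'w19.png',1.2);P=cloud(c);np.savez('w19.npz',**c)
z=observe()['position'][2]
reg(c,P,'*held',307,270,72,190,z+.0,z+.033)
"
```

```text
t 31.5 pos [ 601.1 -133.2   58. ] phi 107.54 zaxis [ 0.001  0.    -1.   ] grip 56.5 ff 53.2 F [-0.3  0.3 -1.6] j [ 0.66  0.71 -0.76  1.79  0.62  0.89 -0.08]
*held 24218 rect [ 599.2 -127.2   57.   101.7   18.1] circ [ 599.2 -127.9   57.4] mean [ 596.8 -119.6   79.4] z [72.4 80.6 81.7]
```

View pics/w19.png

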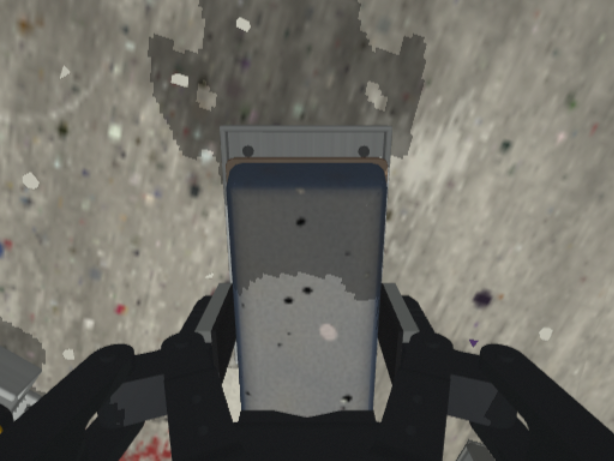

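The block is over the tray, square and centred: the tray edges are at 222 and 390, and the block spans 228–387.

>>> send_rows --pt "0 0 -0.06 0 0 0" --pt "0 0 -0.11 0 0 0" --pt "0 0 -0.15 0 0 0" --pt "0 0 -0.17 0 0 0" --pt "0 0 -0.18 0 0 0" --pt "0 0 -0.18 0 0 0" --pt "0 0 -0.18 0 0 0" --pt "0 0 -0.18 0 0 0"

```text
time: 32.35
position: [0.6006, -0.1336, 0.0121]
eef_rot: [-0.0, 0.591, 0.806, 0.0]
ft_force: [-0.8, 0.0, 0.6]
grip_width: 0.66
finger_force: 53.5
```

```bash
python3 -c "
from h import *
st()"
```

```text
t 32.35 pos [ 600.6 -133.6   12.1] phi 107.51 zaxis [ 0.  0. -1.] grip 56.1 ff 53.5 F [-0.8  0.   0.6] j [ 0.63  0.77 -0.71  1.81  0.67  0.82 -0.12]
```

Contact made. I'm releasing and lifting.

>>> send_rows --pt "0 0 0 0 0 0" --pt "0 0 0 0 0 0" --pt "0 0 0 0 0 0" --pt "0 0 0 0 0 0" --pt "0 0 0 0 0 0" --pt "0 0 0.1 0 0 0" --pt "0 0 0.3 0 0 0" --pt "0 0 0.5 0 0 0" --pt "0 0 0.7 0 0 0" --pt "0 0 0.9 0 0 0" --pt "0 0 0.9 0 0 0" --pt "0 0 0.9 0 0 0" --pt "0 0 0.9 0 0 0" --fingers 1

```text
time: 33.65
position: [0.5996, -0.134, 0.2357]
eef_rot: [-0.001, 0.591, 0.806, -0.001]
ft_force: [-0.0, -0.0, 0.0]
grip_width: 1.002
finger_force: 0.0
```

```bash
python3 -c "
from h import *
st()
c=capture('wrist');save(c,'w20.png',1.2);P=cloud(c);np.savez('w20.npz',**c)
reg(c,P,'block',307,220,100,190,.014,.042)
c=capture('top');P=cloud(c);s=1.25
reg(c,P,'*tape',567/s,250/s,30,30,.015,.04);reg(c,P,'tin',203/s,243/s,24,24,.05,.08);reg(c,P,'pen',243/s,329/s,36,36,.026,.045);reg(c,P,'lid',368/s,321/s,24,24,.024,.045)
"
```

```text
t 33.65 pos [ 599.6 -134.   235.7] phi 107.5 zaxis [-0.002 -0.    -1.   ] grip 85.2 ff 0.0 F [-0. -0.  0.] j [ 0.76  0.52 -0.89  1.66  0.43  1.18  0.07]
block 4822 rect [ 601.1 -132.8   60.5  110.8   17.5] circ [ 600.7 -132.8   60.9] mean [ 599.7 -128.7   33.4] z [26.  34.6 36.2]
*tape 349 rect [ 623.6 -412.4  101.4   91.1    2.5] circ [ 622.3 -407.2   53.8] mean [ 623.9 -414.4   24.1] z [18.6 24.1 28.8]
tin 423 rect [645.8 390.2  72.7  72.6  85.2] circ [644.9 390.6  37.7] mean [644.5 390.4  60.9] z [55.9 61.2 65.5]
pen 212 rect [455.4 318.4 138.   17.   85.6] circ [457.1 318.2  69.1] mean [455.5 317.5  33.7] z [28.9 33.7 39. ]
lid 260 rect [469.5  44.8  55.7  59.1  89.5] circ [469.6  43.8  29.9] mean [469.6  44.2  32. ] z [26.9 31.8 37.5]
```

```bash
python3 -c "
from station import *
print(job_done())"
```

```text
the job is handed in; nothing more can be done
None
```

The pile is cleared and the job handed in at about 34 s of the 109 s limit: the pen, lid, gauge and block each measured within about 1 mm of centre in their holders, and the tape roll and small tin did not move; no verdict came back from the hand-in.

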